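# Set the decorating wheel to the pinned mark

### The job

Turn the decorating wheel to the place for the next stripe: with the fingertips, gently push its upright steel lever around until the pointer below the lever points at the scale mark where the tall ball-headed pin stands (not the one with the low flat stud). Only push the lever from one side at a time, never pinch it; leave the white bird standing untouched on the wheel and do not disturb the other things on the table. Leave the wheel at rest there and move clear of it.

Things in the scene. Friction and masses are not known exactly. Their poses are not given: they have to be found in the camera images.
- base: fixed round white-painted metal plate of the decorating wheel, 316 mm across, 14 mm thick. Origin: centre of its underside, at table height on the wheel's axis; z up. Eleven black radial scale marks (26 by 4 mm) lie on its rim at radius 141 mm, every 15 degrees from -75 to +75 degrees from its x axis (positive counterclockwise from above).
- wheel (a joint): angle in rad of the turning grey head (210 mm across, its top 45 mm above the table). 0: lever and pointer lie along the base's x axis; grows counterclockwise seen from above; end stops at -1.4 and 1.4. It turns stiffly, about 3 N at the lever, and stays where it is left without coasting.
- lever_left: counterclockwise half of the upright dark steel lever, a flat tab on the head. Whole tab: 28 mm long radially (74 to 102 mm from the axis), 16 mm thick, from 45 to 95 mm above the table. Push its outer flat face to turn the wheel clockwise. Origin: on the wheel's axis at table height; x points radially along lever and pointer, z up; this half's centre is at (88, 4, 70) mm in this frame.
- lever_right: the clockwise half of the same lever tab: its outer flat face looks clockwise; push there to turn the wheel counterclockwise. Same origin and axes as lever_left; this half's centre is at (88, -4, 70) mm.
- aim (a point): the point that the pointer points at: on the line of lever and pointer, 141 mm from the axis (over the scale marks), 28 mm above the table. The dark steel pointer, below and outside the lever, ends 13 mm short of it (128 mm from the axis).
- ball_pin: tall slim pin fixed on the scale mark to be set: dark steel, stem 8 mm thick, ball head 18 mm, 45 mm tall. Origin: centre of its underside, on the scale plate 14 mm above the table, 141 mm from the wheel's axis.
- flat_stud: low flat dark steel stud fixed on another scale mark, 24 mm across and 8 mm tall; not the mark wanted. Origin: centre of its underside, 14 mm above the table, 141 mm from the axis.
- figurine: white ceramic bird 76 mm tall, about 60 mm across (72 mm with its tail), standing loose near the middle of the wheel's head and turning with it; its top is 121 mm above the table. Not to be touched. Origin: centre of its underside.
- dish_a: blue ceramic dish with yellow paint, 90 mm across, 22 mm high, beside the wheel. Origin: centre of its underside. Leave alone.
- dish_b: blue ceramic dish with white paint, 90 mm across, 22 mm high, beyond the scale. Origin: centre of its underside. Leave alone.
- brush: slim artist's brush 180 mm long, 10 mm thick, lying along its x axis. Origin: centre of its underside. Leave alone.
- pencil: green pencil 170 mm long, 8 mm thick, lying along its x axis. Origin: centre of its underside. Leave alone.
- jar: closed glass jar 56 mm across, 75 mm tall. Origin: centre of its underside. Leave alone.
- blank_bird: unpainted ceramic bird 68 mm tall, about 54 mm across, beside the wheel. Origin: centre of its underside. Leave alone.

How it is judged:
By the outcome, as a careful person would: the job done as asked, in the order asked, and still so for the second after the job is handed in, with the robot touching nothing.
It also fails if it takes over 35 s, if anything falls off the work surface, if the arm or the gripper's body presses on something with over 40 N, if the wrist force passes 120 N, or if a joint passes its speed limit or range.

### The arm

A 6-joint arm with a two-finger parallel gripper is mounted at the origin on the work surface. World frame = base frame: x ahead of the robot, y to its left, z up, the work surface at z = 0. Lengths are in m, angles in rad, forces in N, time in s.
With the tool pointing down it reaches from about 0.275 to 0.825 m from the base axis. Payload 5.2 kg.
Tool frame: the origin (TCP) lies on the centre line of the jaws, within the pads' length; the fingertips stand 22 mm ahead of it and the grasp point (between the pads) lies 3 mm ahead of it; z points along the fingers, y is the line along which they close (so a half turn about z gives the same grasp; the last joint's range is limited). The gripper opens to 93 mm and grips with 3 to 60 N. Pads are 15 mm wide; open, the fingers measure 128 mm over their backs; the gripper's body (75 mm by 188 mm) begins 65 mm behind the grasp point.
Start: joints at [-1.434, 0.259, 1.535, -0, 1.348, -0.203], TCP at [0.183, -0.519, 0.241] pointing down, gripper open.
Joint ranges: [-3.14, 3.14], [-0.91, 2.08], [0.19, 2.58], [-1.22, 4.36], [0.22, 2.71], [-3.12, 3.12]. Speed limits (rad/s): [2.57, 2.57, 3.14, 3.14, 3.14, 3.14].

### API

Orientations are given as a unit quaternion [x, y, z, w].
In Python, from rig import env gives the robot as it stands.
- The arm moves only by the tool send_rows, never from a script. Its argument "targets" is a list of rows, each an object of numbers: "tx", "ty", "tz": the shift along the tool's x, y, z in units of 50 mm (1.0 is 50 mm); "ax", "ay", "az": the turn, a rotation vector about the tool's x, y, z in units of 5 degrees (1.0 is 5 degrees). A call has 1 to 12 rows; each row shifts and turns the commanded pose from where the row before left it, along the tool's axes as they then stand; what a row does not reach is not made up. A row lasts 1/8 s, in which the tool goes at most 62.5 mm and 10.7 degrees, less where a joint would pass 70% of its speed; a pose out of reach is approached as far as the arm can. A call is refused whole if a number of a shift passes 1 or a number of a turn 1, either way. A call with a gripper value outside its range is refused whole. "claw" is the closure, from 0 (fully open) to 1 (shut), set as the call begins (left out, the last holds). The fingers move at their own pace and stop on an object; "force" is the grip in N (left out, the last holds). Time passes only in rows, so rows that do not move let the fingers close. It gives the time, the measured TCP pose, the force, the opening and the grip force at its end, in the units of the state.
- env.sense(): the state, without advancing time (a new reading comes with each control period).
- env.grab_frame(name): name is "scene" or "top" or "wrist"; returns the picture (480x640x3 uint8, blue, green, red); there is no depth.
- env.get_calibration(name): a dict with "fx", "fy", "cx", "cy" (pixels), "cam_to_world" (4x4, takes a point from camera to world coordinates). Camera axes: x right, y down, z forward; pixel columns grow to the right and rows downward; lengths in m; the calibration is good to about 2 mm. A picture is of the moment at which its call begins: read the wrist's pose just before it. get_calibration takes no time and is no camera call; for the wrist camera it gives the pose at the moment of the call.
- env.sign_off(): hands the job in; it is judged then, once.
The state is a dict: "time_s": time; "joint_pos": joint angles; "qvel": joint speeds; "joint_torque": joint torques, N m; "position": TCP position; "ee_rot": TCP orientation; "wrist_force": force on the tool from outside, world axes, zero at the start; "moment": the same for the moment, N m; "width": opening from 0.0 (shut) to 1.0 (fully open); "grasp_force": force on a finger pad.
Only numpy, scipy, OpenCV 4.12 (cv2) and the standard library are available. Lean on these libraries where they do the work, as an engineer would, in place of code of your own. Each camera call takes 0.05 s, during which the arm holds its last target. There are 200 camera calls.

## Working session

There is one attempt and no reset: what is moved stays moved. The work goes in short steps, Python scripts to look and compute and a tool call to move; the robot and the scene stay as the last step left them, time stands still between calls to the robot, and variables do not carry over. Pictures are saved under pics/ and viewed, at most 10 in all, crops included, and the job is handed in when it is done.

Besides the shell and the picture viewer there is one more tool, called after "Request:" as name(argument=value, ...), one argument or row to a line, values as JSON. send_rows: Moves the arm, as the interface text tells. Its arguments: {"type":"object","properties":{"targets":{"type":"array"},"claw":{"type":"number"},"force":{"type":"number"}},"required":["targets"]}

```bash
mkdir -p pics; python3 - <<'E'
from rig import env
import cv2,numpy as np
np.set_printoptions(precision=4,suppress=True)
s=env.sense(); print(s['time_s'],s['position'],s['ee_rot'],s['width'])
for n in ['scene','top']:
    cv2.imwrite(f'pics/{n}0.png',env.grab_frame(n)); c=env.get_calibration(n); print(n,c['fx'],c['cx'],c['cy'],np.array(c['cam_to_world']))
E
```

```text
0.0 [ 0.1833 -0.518   0.2398] [ 0.9856  0.1691  0.0001 -0.0009] 0.9976298286379494
scene 621.6284023374274 324.13301036283826 233.977183077939 [[-0.3267  0.7422 -0.5852  1.213 ]
 [ 0.945   0.245  -0.2168  0.2557]
 [-0.0175 -0.6238 -0.7814  0.8736]
 [ 0.      0.      0.      1.    ]]
top 473.28321805925555 325.5034944197316 243.1506713171658 [[ 0.0058 -0.9951  0.099   0.534 ]
 [-1.     -0.0051  0.0077  0.0374]
 [-0.0071 -0.0991 -0.9951  0.8212]
 [ 0.      0.      0.      1.    ]]
```

View pics/top0.png

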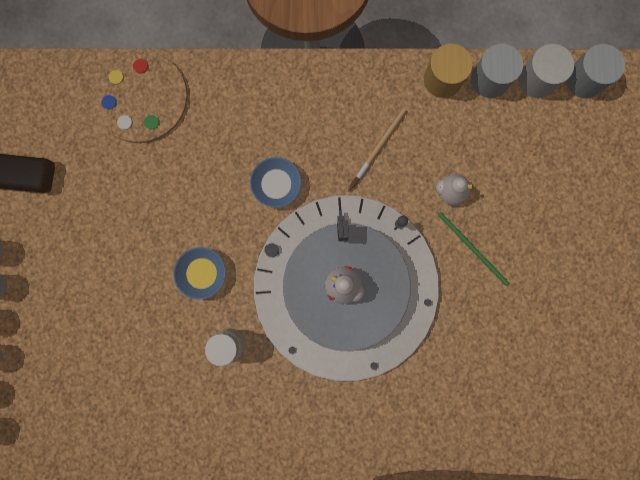

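View pics/scene0.png

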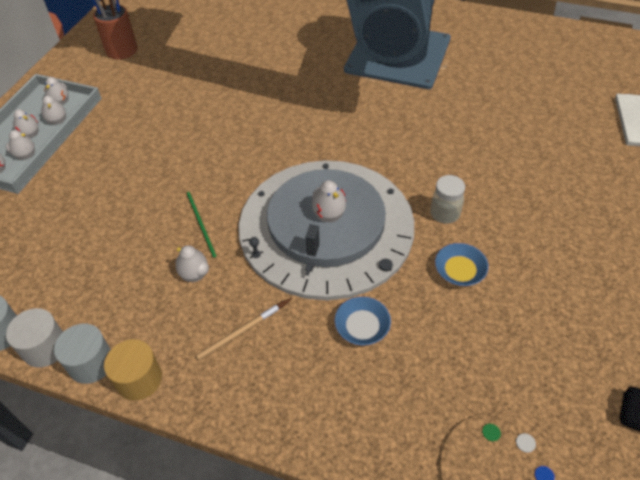

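The top view shows the base disc centred near (347,288). The lever is at about (343,230) and points up. The ball pin is at about (402,222), clockwise of the lever, and the flat stud is at (272,250). The scene view agrees: ball pin at (253,245), stud at (386,265). So I push the lever's left face clockwise. Next I measure these.

```bash
cat > h.py <<'E'
from rig import env
import cv2,numpy as np
np.set_printoptions(precision=4,suppress=True)
def ray(c,uv,z):
    M=np.array(c['cam_to_world']); uv=np.atleast_2d(uv).astype(float)
    d=np.c_[(uv[:,0]-c['cx'])/c['fx'],(uv[:,1]-c['cy'])/c['fy'],np.ones(len(uv))]@M[:3,:3].T
    return M[:3,3]+d*((z-M[2,3])/d[:,2])[:,None]
def circ(p):
    a=np.linalg.lstsq(np.c_[2*p[:,:2],np.ones(len(p))],(p[:,:2]**2).sum(1),rcond=None)[0]
    return a[:2],np.sqrt(a[2]+a[0]**2+a[1]**2)
def proj(c,p):
    M=np.array(c['cam_to_world']); q=(np.atleast_2d(p)-M[:3,3])@M[:3,:3]
    return np.c_[q[:,0]/q[:,2]*c['fx']+c['cx'],q[:,1]/q[:,2]*c['fy']+c['cy']]
E
cat > m.py <<'E'
from h import *
for n,seed in [('top',(347,288)),('scene',(327,225))]:
    im=cv2.imread(f'pics/{n}0.png'); c=env.get_calibration(n)
    hsv=cv2.cvtColor(im,cv2.COLOR_BGR2HSV)
    w=((hsv[...,1]<45)&(hsv[...,2]>60)).astype(np.uint8)*255
    w=cv2.morphologyEx(w,cv2.MORPH_CLOSE,np.ones((9,9)))
    k,_=cv2.findContours(w,cv2.RETR_EXTERNAL,cv2.CHAIN_APPROX_NONE)
    k=[x for x in k if cv2.pointPolygonTest(x,seed,False)>0][0][:,0]
    P=ray(c,cv2.convexHull(k)[:,0],.014)
    P=ray(c,k,.014)
    for _ in range(5):
        C,R=circ(P); e=np.abs(np.hypot(*(P[:,:2]-C).T)-R); P=P[e<max(.0015,2*np.median(e))]
    print(n,'base',C,R,len(P))
    # dark blobs within the rim ring
    d=((im.max(2)<75)).astype(np.uint8)
    N,L,S,cen=cv2.connectedComponentsWithStats(d)
    for i in range(1,N):
        p=ray(c,cen[i],.014)[0]; r=np.hypot(*(p[:2]-C))
        if S[i,4]>8 and r<.18: print(cen[i],S[i,:],'r',r*1e3,'deg',np.degrees(np.arctan2(*(p[:2]-C)[::-1])))
im=cv2.imread('pics/top0.png')[180:300,240:440]; a=cv2.resize(im,None,fx=4,fy=4,interpolation=cv2.INTER_CUBIC); cv2.imwrite('pics/topc.png',a)
E
python3 m.py
```

```text
top base [0.5433 0.0107] 0.15770852681904649 243
[355.7059 183.    ] [352 179   8   9  17] r 177.19162051268023 deg -6.109591389081295
[342.2519 226.263 ] [337 198  14  44 270] r 100.45556360118533 deg 2.4572144308203367
[360.5714 205.5   ] [359 199   4  14  28] r 139.36218685891845 deg -11.27012150031418
[318.36 208.32] [316 202   6  14  25] r 139.10848662559889 deg 19.147042154221445
[380.7857 212.2143] [378 206   7  13  28] r 139.6480194736402 deg -26.37844336746918
[299.32 218.16] [295 212   9  13  25] r 138.39076680191437 deg 34.47016759273554
[401.1525 221.7458] [395 215  13  15 118] r 145.64281055856424 deg -41.73241754867972
[359.7174 233.3533] [351 225  16  19 184] r 91.8984050401777 deg -16.23754863780951
[283.2273 232.0455] [278 228  12   9  22] r 138.74987826868417 deg 49.64307396668328
[413.5789 239.5789] [408 236  12   8  19] r 141.33892580627264 deg -56.52987727078884
[271.6963 249.6667] [265 244  14  13 135] r 138.4186146469248 deg 64.61267507974486
[264.5263 270.2632] [258 269  14   4  19] r 138.78566457300562 deg 80.03192523073753
[263.75 291.85] [256 291  15   3  20] r 137.90744790495592 deg 95.24709294905547
[427.2857 301.9286] [424 300   7   5  28] r 142.47314524016895 deg -101.31184119800766
[292.0455 349.5909] [289 347   7   6  22] r 139.84271282043198 deg 140.99314354241477
[373.6333 365.3667] [371 363   6   6  30] r 142.21896782943023 deg -160.00837799051484
scene base [0.5454 0.0132] 0.15732660193865142 240
[307.993  209.7273] [301 200  17  20 143] r 47.18599036545545 deg -115.7489952376458
[308.1272 241.8405] [292 226  27  30 464] r 52.11491995144464 deg -18.851823697548486
[294.572  255.2989] [270 232  46  42 271] r 89.14398855148741 deg -18.98229166436057
[253.9239 247.7283] [249 238  10  19  92] r 136.97946484378548 deg -48.24518996635435
[384.8252 264.9903] [379 260  12  11 103] r 135.71974010297288 deg 65.98767544430197
```

View pics/topc.png

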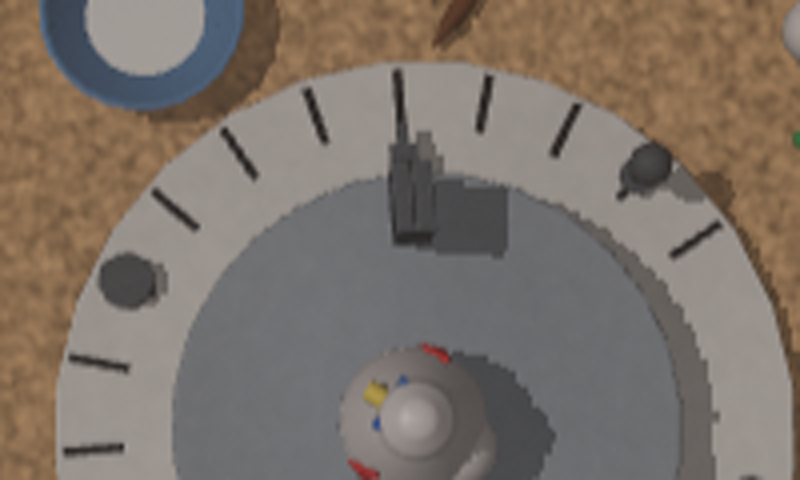

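The crop shows the lever tab at (390–435,140–245), its pointer close to the mark at (400,100), the ball pin at (648,168) and the stud at (128,280). I now fit the centre and base angle from the marks, and get the lever angle from its top-face edges.

```bash
cat > f.py <<'E'
from h import *
from scipy.optimize import least_squares
c=env.get_calibration('top')
px=np.array([[413.58,239.58],[380.79,212.21],[360.57,205.5],[318.36,208.32],[299.32,218.16],[283.23,232.05],[264.53,270.26],[263.75,291.85]])
k=np.array([-75,-45,-30,0,15,30,60,75])
P=ray(c,px,.014)[:,:2]
def f(v): a=np.radians(v[2]+k); return (v[:2]+v[3]*np.c_[np.cos(a),np.sin(a)]-P).ravel()
r=least_squares(f,[.543,.011,19,.141]); v=r.x; print(v,np.abs(r.fun).max()*1e3)
a=np.radians(v[2]-60); pin=np.r_[v[:2]+.141*np.array([np.cos(a),np.sin(a)]),.014]
print('pin world',pin,'deg',v[2]-60,'px base, ball',proj(c,[pin,pin+[0,0,.036]]).ravel())
cs=env.get_calibration('scene'); print('scene px pin',proj(cs,[pin,pin+[0,0,.036]]).ravel())
im=cv2.resize(cv2.imread('pics/top0.png')[190:262,310:400],None,fx=8,fy=8,interpolation=cv2.INTER_CUBIC)
for t,col in [(4.3,(0,255,0))]:
    a=np.radians(t); R=np.array([[np.cos(a),-np.sin(a)],[np.sin(a),np.cos(a)]])
    Q=np.array([[.074,-.008],[.102,-.008],[.102,.008],[.074,.008]])@R.T+v[:2]
    q=(proj(c,np.c_[Q,np.full(4,.095)])-[310,190]+.5)*8
    cv2.polylines(im,[q.astype(int)],True,col,1)
    L=np.c_[np.array([[.102,0],[.128,0]])@R.T+v[:2],[.028,.028]]
    cv2.polylines(im,[((proj(c,L)-[310,190]+.5)*8).astype(int)],False,(0,0,255),1)
cv2.imwrite('pics/lev.png',im)
E
python3 f.py
```

```text
[ 0.5418  0.009  19.5739  0.1406] 1.026968463642669
pin world [ 0.6491 -0.0825  0.014 ] deg -40.426091322949475 px base, ball [398.9944 223.3872 402.2221 220.3072]
scene px pin [254.5508 254.1626 252.306  241.3694]
```

View pics/lev.png

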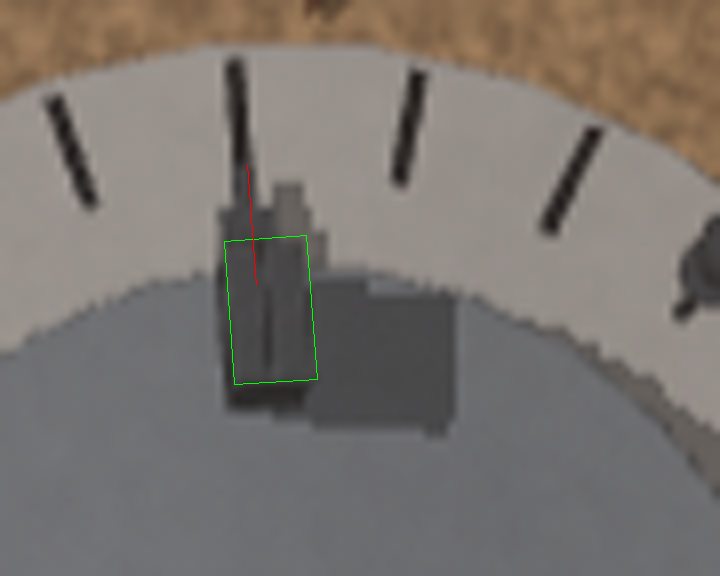

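The mark fit gives the axis at (0.542, 0.009), with radius 140.6 mm against the given 141. The pin is at −40.4° and the lever at about +4.5° in world terms. The overlay (crop px 225–317, 236–384) sits on the tab's top face. I approach the lever's left side high up with the gripper closed.

Request:
send_rows(
  targets=[
    {"tx": 0.76,"ty": -0.49},
    {"tx": 0.76,"ty": -0.49},
    {"tx": 0.76,"ty": -0.49},
    {"tx": 0.76,"ty": -0.49},
    {"tx": 0.76,"ty": -0.49},
    {"tx": 0.76,"ty": -0.49},
    {"tx": 0.76,"ty": -0.49},
    {"tx": 0.76,"ty": -0.49},
    {"tx": 0.76,"ty": -0.49},
    {"tx": 0.76,"ty": -0.49},
    {"tx": 0.76,"ty": -0.49},
    {"tx": 0.76,"ty": -0.49},
  ],
  claw=1,
  force=10,
)

```text
$.targets[0]: bad value
```

Request:
send_rows(
  targets=[
    {"tx": 0.76,"ty": -0.49},
    {"tx": 0.76,"ty": -0.49},
    {"tx": 0.76,"ty": -0.49},
    {"tx": 0.76,"ty": -0.49},
    {"az": 1},
    {"az": 1},
    {"az": 1},
    {},
  ],
)

```text
$.targets[0]: bad value
```

Request:
send_rows(
  targets=[
    {"tx": 0.76,"ty": -0.49,"tz": 0,"ax": 0,"ay": 0,"az": 0},
    {"tx": 0.76,"ty": -0.49,"tz": 0,"ax": 0,"ay": 0,"az": 0},
    {"tx": 0.76,"ty": -0.49,"tz": 0,"ax": 0,"ay": 0,"az": 0},
    {"tx": 0.76,"ty": -0.49,"tz": 0,"ax": 0,"ay": 0,"az": 0},
    {"tx": 0.76,"ty": -0.49,"tz": 0,"ax": 0,"ay": 0,"az": 0},
    {"tx": 0.76,"ty": -0.49,"tz": 0,"ax": 0,"ay": 0,"az": 0},
    {"tx": 0.76,"ty": -0.49,"tz": 0,"ax": 0,"ay": 0,"az": 0},
    {"tx": 0.76,"ty": -0.49,"tz": 0,"ax": 0,"ay": 0,"az": 0},
    {"tx": 0.76,"ty": -0.49,"tz": 0,"ax": 0,"ay": 0,"az": 0},
    {"tx": 0.76,"ty": -0.49,"tz": 0,"ax": 0,"ay": 0,"az": 0},
    {"tx": 0.76,"ty": -0.49,"tz": 0,"ax": 0,"ay": 0,"az": 0},
    {"tx": 0.76,"ty": -0.49,"tz": 0,"ax": 0,"ay": 0,"az": 0},
  ],
  claw=1,
  force=10,
)

```text
time_s: 1.6
position: [0.5158, -0.088, 0.2403]
ee_rot: [0.986, 0.169, -0.0, -0.0]
wrist_force: [-0.3, -0.5, -0.1]
width: 0.007
grasp_force: 0.0
```

Request:
send_rows(
  targets=[
    {"tx": 0.76,"ty": -0.49,"tz": 0,"ax": 0,"ay": 0,"az": 0},
    {"tx": 0.76,"ty": -0.49,"tz": 0,"ax": 0,"ay": 0,"az": 0},
    {"tx": 0.76,"ty": -0.49,"tz": 0,"ax": 0,"ay": 0,"az": 0},
    {"tx": 0.76,"ty": -0.49,"tz": 0,"ax": 0,"ay": 0,"az": 0},
    {"tx": 0,"ty": 0,"tz": 0,"ax": 0,"ay": 0,"az": 1},
    {"tx": 0,"ty": 0,"tz": 0,"ax": 0,"ay": 0,"az": 1},
    {"tx": 0,"ty": 0,"tz": 0,"ax": 0,"ay": 0,"az": 1},
    {"tx": 0,"ty": 0,"tz": 0,"ax": 0,"ay": 0,"az": 0},
  ],
)

```text
time_s: 2.6
position: [0.6256, 0.0538, 0.24]
ee_rot: [0.999, 0.039, -0.001, -0.0]
wrist_force: [-0.0, -0.9, -0.7]
width: 0.005
grasp_force: 0.0
```

```bash
cat > st.py <<'E'
from h import *
from scipy.spatial.transform import Rotation as Ro
s=env.sense(); M=Ro.from_quat(s['ee_rot']).as_matrix(); p=np.array(s['position'])
C=np.array([.5418,.009]); d=p[:2]-C
yaw=np.degrees(np.arctan2(M[1,0],M[0,0]))
print('t',s['time_s'],'pos',p,'yaw',yaw,'r',np.hypot(*d),'ang',np.degrees(np.arctan2(d[1],d[0])),'in tool x,y from axis',d@M[:2,0],d@M[:2,1],'F',np.array(s['wrist_force']),'z axis',M[:,2])
E
python3 st.py
```

```text
t 2.6 pos [0.6256 0.0538 0.24  ] yaw 4.520580082591388 r 0.09504182126147195 ang 28.097819603805235 in tool x,y from axis 0.08710782866376099 -0.03801532125331768 F [-0.0097 -0.9409 -0.6853] z axis [-0.0012  0.0001 -1.    ]
```

Request:
send_rows(
  targets=[
    {"tx": 0,"ty": -0.05,"tz": 0.8,"ax": 0,"ay": 0,"az": 0},
    {"tx": 0,"ty": 0,"tz": 0.8,"ax": 0,"ay": 0,"az": 0},
    {"tx": 0,"ty": 0,"tz": 0.8,"ax": 0,"ay": 0,"az": 0},
    {"tx": 0,"ty": 0,"tz": 0.7,"ax": 0,"ay": 0,"az": 0},
    {"tx": 0,"ty": 0,"tz": 0,"ax": 0,"ay": 0,"az": 0},
  ],
)

```text
time_s: 3.22
position: [0.6232, 0.0563, 0.0825]
ee_rot: [0.999, 0.04, -0.004, -0.0]
wrist_force: [-0.2, -0.8, 0.2]
width: 0.009
grasp_force: 0.0
```

```bash
python3 st.py; python3 -c "
from h import *
a=env.grab_frame('scene'); cv2.imwrite('pics/s1.png',a); a=cv2.resize(a[120:320,220:420],None,fx=3,fy=3); b=cv2.resize(env.grab_frame('wrist'),None,fx=.3,fy=.3); a[:144,408:]=b[:,:192]; cv2.imwrite('pics/s1c.png',a)"
```

```text
t 3.225 pos [0.6232 0.0563 0.0825] yaw 4.545448160417432 r 0.09412627186854565 ang 30.143403193925522 in tool x,y from axis 0.0848854872154196 -0.04066827904412157 F [-0.2229 -0.821   0.1802] z axis [-0.0071  0.0006 -1.    ]
```

View pics/s1c.png

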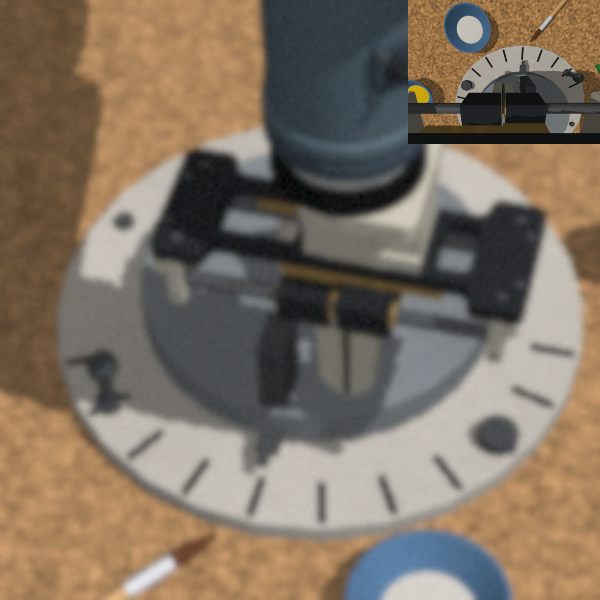

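The fingers (crop (345,360)) stand clear beside the lever (278,360) on its counterclockwise side, and the pin is at (100,375). I approach slowly until contact.

Request:
send_rows(
  targets=[
    {"tx": 0.02,"ty": 0.05,"tz": 0,"ax": 0,"ay": 0,"az": 0},
    {"tx": 0.02,"ty": 0.05,"tz": 0,"ax": 0,"ay": 0,"az": 0},
    {"tx": 0.02,"ty": 0.05,"tz": 0,"ax": 0,"ay": 0,"az": 0},
    {"tx": 0,"ty": 0.05,"tz": 0,"ax": 0,"ay": 0,"az": 0},
    {"tx": 0,"ty": 0,"tz": 0,"ax": 0,"ay": 0,"az": 0},
  ],
)

```text
time_s: 3.95
position: [0.6295, 0.0462, 0.0857]
ee_rot: [0.999, 0.039, -0.0, -0.0]
wrist_force: [0.9, 0.2, 0.6]
width: 0.004
grasp_force: 0.0
```

Request:
send_rows(
  targets=[
    {"tx": 0,"ty": 0.04,"tz": 0,"ax": 0,"ay": 0,"az": 0},
    {"tx": 0,"ty": 0.04,"tz": 0,"ax": 0,"ay": 0,"az": 0},
    {"tx": 0,"ty": 0,"tz": 0,"ax": 0,"ay": 0,"az": 0},
  ],
)

```text
time_s: 4.32
position: [0.6298, 0.0423, 0.0856]
ee_rot: [0.999, 0.039, -0.0, 0.0]
wrist_force: [-0.4, 0.4, 0.3]
width: 0.009
grasp_force: 0.0
```

Request:
send_rows(
  targets=[
    {"tx": 0,"ty": 0.04,"tz": 0,"ax": 0,"ay": 0,"az": 0},
    {"tx": 0,"ty": 0.04,"tz": 0,"ax": 0,"ay": 0,"az": 0},
    {"tx": 0,"ty": 0,"tz": 0,"ax": 0,"ay": 0,"az": 0},
  ],
)

```text
time_s: 4.7
position: [0.6302, 0.0387, 0.0856]
ee_rot: [0.999, 0.039, 0.0, -0.0]
wrist_force: [0.8, 3.2, -0.2]
width: 0.002
grasp_force: 1.3
```

```bash
python3 st.py
```

```text
t 4.7 pos [0.6302 0.0387 0.0856] yaw 4.467128534429802 r 0.09326694647529259 ang 18.579670015959 in tool x,y from axis 0.09045202400629912 -0.022741016915103253 F [ 0.836   3.1732 -0.2031] z axis [ 0.0002  0.0005 -1.    ]
```

Contact is confirmed at about 3 N. I now push along the arc.

Request:
send_rows(
  targets=[
    {"tx": 0.018,"ty": 0.079,"tz": 0,"ax": 0,"ay": 0,"az": 0.5},
    {"tx": 0.018,"ty": 0.079,"tz": 0,"ax": 0,"ay": 0,"az": 0.5},
    {"tx": 0.018,"ty": 0.079,"tz": 0,"ax": 0,"ay": 0,"az": 0.5},
    {"tx": 0.018,"ty": 0.079,"tz": 0,"ax": 0,"ay": 0,"az": 0.5},
    {"tx": 0.018,"ty": 0.079,"tz": 0,"ax": 0,"ay": 0,"az": 0.5},
    {"tx": 0.018,"ty": 0.079,"tz": 0,"ax": 0,"ay": 0,"az": 0.5},
    {"tx": 0.018,"ty": 0.079,"tz": 0,"ax": 0,"ay": 0,"az": 0.5},
    {"tx": 0.018,"ty": 0.079,"tz": 0,"ax": 0,"ay": 0,"az": 0.5},
    {"tx": 0.018,"ty": 0.079,"tz": 0,"ax": 0,"ay": 0,"az": 0.5},
    {"tx": 0.018,"ty": 0.079,"tz": 0,"ax": 0,"ay": 0,"az": 0.5},
    {"tx": 0.018,"ty": 0.079,"tz": 0,"ax": 0,"ay": 0,"az": 0.5},
    {"tx": 0.018,"ty": 0.079,"tz": 0,"ax": 0,"ay": 0,"az": 0.5},
  ],
)

```text
time_s: 6.2
position: [0.6329, -0.0097, 0.0856]
ee_rot: [0.975, -0.222, -0.0, -0.0]
wrist_force: [-0.9, 3.8, -0.0]
width: 0.004
grasp_force: 1.5
```

```bash
python3 st.py; python3 -c "
from h import *
b=env.grab_frame('wrist'); cv2.imwrite('pics/w2.png',b)"
```

```text
t 6.2 pos [ 0.6329 -0.0097  0.0856] yaw -25.69923520336571 r 0.09297335631862341 ang -11.591576393975798 in tool x,y from axis 0.09016922022565772 -0.022661758375173258 F [-0.9259  3.7765 -0.014 ] z axis [-0.0004  0.0002 -1.    ]
```

View pics/w2.png

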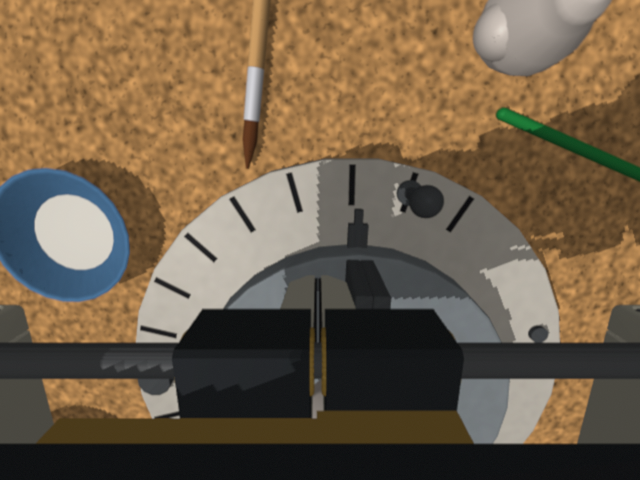

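The wrist view shows the pointer tip at (358,210), just past the mark at (352,185), with the next mark beside the ball pin at about (410,190). I measure these in this view.

```bash
cat > w.py <<'E'
from h import *
import sys
def pol(q,C): d=q[:,:2]-C; return np.c_[np.hypot(*d.T)*1e3,np.degrees(np.arctan2(d[:,1],d[:,0]))]
C=np.array([.5418,.009])
c=env.get_calibration('wrist')
pts=eval(sys.argv[1])   # name:(u,v,z)
for n,(u,v,z) in pts.items(): print(n,pol(ray(c,[u,v],z),C)[0])
E
python3 w.py "dict(m19=(187.5 if 0 else 200,248,.014),m4=(243,214,.014),m_11=(294,193,.014),m_26=(352,185,.014),m_56=(460,214,.014),ball=(427,201,.050),tip=(358.5,210,.028),ptr=(357.5,235,.028))"; python3 st.py
```

```text
m19 [141.3427  20.2152]
m4 [140.8478   4.7142]
m_11 [140.2904 -10.0674]
m_26 [140.1456 -25.3807]
m_56 [140.0857 -55.7418]
ball [140.3845 -40.5901]
tip [126.6706 -26.665 ]
ptr [110.953  -26.7399]
t 6.25 pos [ 0.6328 -0.0103  0.0856] yaw -25.799690705066983 r 0.0930713090822329 ang -11.98910962136018 in tool x,y from axis 0.09038063607959405 -0.022217300646701455 F [ 0.4711  3.0324 -0.1394] z axis [-0.0004 -0.0004 -1.    ]
```

Everything agrees: ball at r 140.4 mm and −40.6°, pointer at −26.7°. That leaves 13.9°. I go 12.5° and then measure again.

Request:
send_rows(
  targets=[
    {"tx": 0.018,"ty": 0.079,"tz": 0,"ax": 0,"ay": 0,"az": 0.5},
    {"tx": 0.018,"ty": 0.079,"tz": 0,"ax": 0,"ay": 0,"az": 0.5},
    {"tx": 0.018,"ty": 0.079,"tz": 0,"ax": 0,"ay": 0,"az": 0.5},
    {"tx": 0.018,"ty": 0.079,"tz": 0,"ax": 0,"ay": 0,"az": 0.5},
    {"tx": 0.018,"ty": 0.079,"tz": 0,"ax": 0,"ay": 0,"az": 0.5},
    {"tx": 0,"ty": 0,"tz": 0,"ax": 0,"ay": 0,"az": 0},
    {"tx": 0,"ty": 0,"tz": 0,"ax": 0,"ay": 0,"az": 0},
  ],
)

```text
time_s: 7.12
position: [0.6272, -0.0296, 0.0859]
ee_rot: [0.945, -0.326, 0.0, 0.0]
wrist_force: [-0.1, -0.6, 0.4]
width: 0.005
grasp_force: 0.0
```

```bash
python3 st.py; python3 -c "
from h import *
b=env.grab_frame('wrist'); cv2.imwrite('pics/w3.png',b); cv2.imwrite('pics/w3c.png',cv2.resize(b[140:290,260:460],None,fx=4,fy=4,interpolation=cv2.INTER_CUBIC))"
```

```text
t 7.125 pos [ 0.6272 -0.0296  0.0859] yaw -38.019012252355076 r 0.09374346147128765 ang -24.301829669611617 in tool x,y from axis 0.09106965011725454 -0.022229394876186814 F [-0.0985 -0.575   0.421 ] z axis [ 0.0006 -0.0012 -1.    ]
```

View pics/w3c.png

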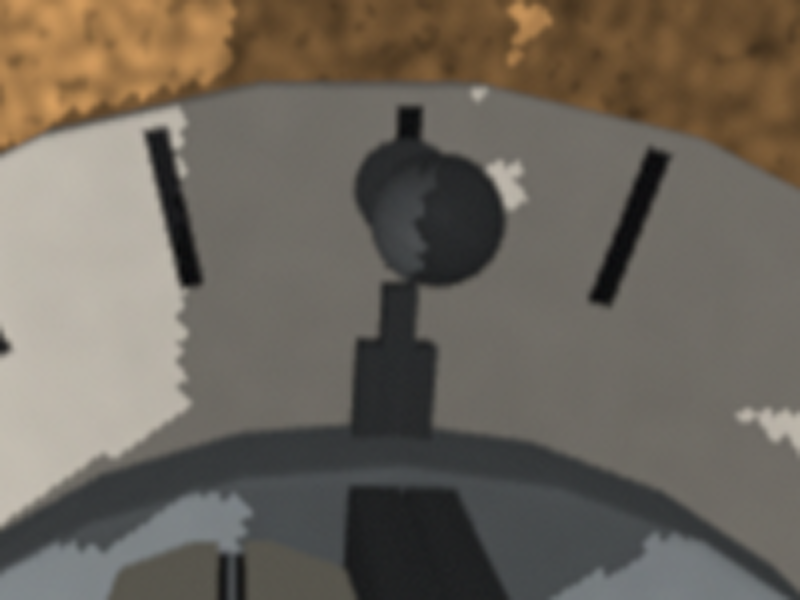

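Crop shows the pointer tip at (399,284), almost below the ball at (439,220). The pin's mark ends at (410,108), with neighbouring marks at (173,207) and (630,228).

```bash
python3 w.py "dict(mL=(302.9,191.4,.014),mR=(417.1,196.6,.014),mp=(362.1,166.8,.014),ball=(369.4,194.6,.050),tip=(359.4,210.8,.028),ptr=(359.1,218.5,.028),blk=(358.4,236.5,.028))"
```

```text
mL [140.2495 -24.7279]
mR [139.4105 -55.2118]
mp [152.0288 -39.9518]
ball [139.6343 -40.0155]
tip [126.5903 -39.1993]
ptr [121.8069 -39.2361]
blk [110.3867 -39.3372]
```

The remaining turn is about 0.75°, so one small nudge.

Request:
send_rows(
  targets=[
    {"tx": 0.003,"ty": 0.012,"tz": 0,"ax": 0,"ay": 0,"az": 0.08},
    {"tx": 0.003,"ty": 0.012,"tz": 0,"ax": 0,"ay": 0,"az": 0.08},
    {"tx": 0,"ty": 0,"tz": 0,"ax": 0,"ay": 0,"az": 0},
    {"tx": 0,"ty": 0,"tz": 0,"ax": 0,"ay": 0,"az": 0},
  ],
)

```text
time_s: 7.68
position: [0.6269, -0.0298, 0.0858]
ee_rot: [0.943, -0.332, 0.0, -0.0]
wrist_force: [2.7, 1.6, 0.3]
width: 0.006
grasp_force: 1.2
```

```bash
python3 st.py; python3 -c "
from h import *
b=env.grab_frame('wrist'); cv2.imwrite('pics/w4.png',b); cv2.imwrite('pics/w4c.png',cv2.resize(b[140:290,260:460],None,fx=4,fy=4,interpolation=cv2.INTER_CUBIC))"
```

```text
t 7.675 pos [ 0.6269 -0.0298  0.0858] yaw -38.82296066495706 r 0.09352498337729574 ang -24.536782575887084 in tool x,y from axis 0.0906327254153346 -0.02307867412914267 F [2.7004 1.5549 0.3113] z axis [ 0.0009 -0.     -1.    ]
```

View pics/w4c.png

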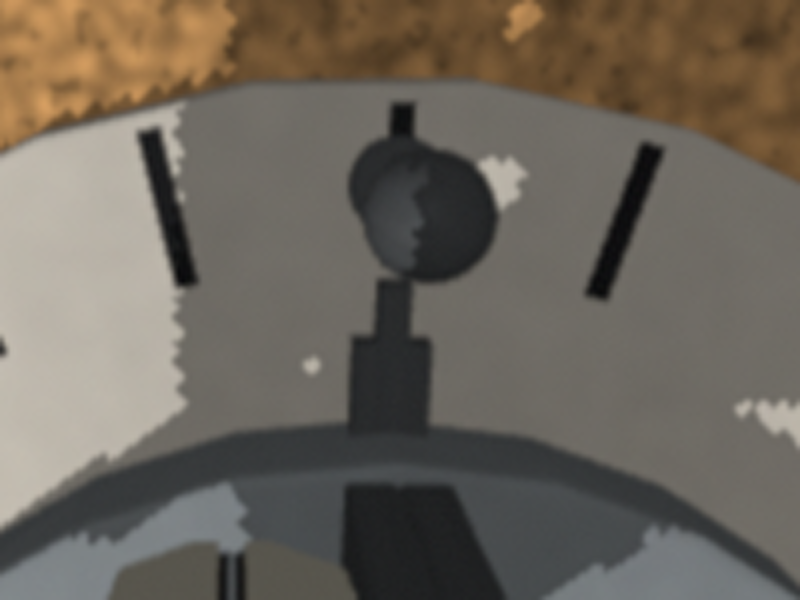

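The pointer tip is now at (394,281), the ball at (430,217) and the mark end at (402,119). The pads are pressing at about 3 N.

```bash
python3 w.py "dict(mL=(301.4,191.4,.014),mR=(415.9,194.9,.014),mp=(360.1,169.3,.014),ball=(367.1,193.9,.050),tip=(358.1,210,.028),ptr=(357.7,217.6,.028),blk=(357.1,236.1,.028))"
```

```text
mL [140.3334 -24.7933]
mR [139.6419 -55.2531]
mp [150.0863 -40.005 ]
ball [139.6214 -39.9817]
tip [126.7265 -39.2689]
ptr [122.0121 -39.2445]
blk [110.2893 -39.2953]
```

Request:
send_rows(
  targets=[
    {"tx": 0.003,"ty": 0.012,"tz": 0,"ax": 0,"ay": 0,"az": 0.08},
    {"tx": 0.003,"ty": 0.012,"tz": 0,"ax": 0,"ay": 0,"az": 0.08},
    {"tx": 0,"ty": 0,"tz": 0,"ax": 0,"ay": 0,"az": 0},
    {"tx": 0,"ty": 0,"tz": 0,"ax": 0,"ay": 0,"az": 0},
  ],
)

```text
time_s: 8.22
position: [0.6262, -0.0311, 0.0858]
ee_rot: [0.941, -0.339, 0.0, -0.0]
wrist_force: [3.8, 1.4, -0.3]
width: 0.004
grasp_force: 1.6
```

```bash
python3 st.py; python3 -c "
from h import *
b=env.grab_frame('wrist'); cv2.imwrite('pics/w5.png',b); cv2.imwrite('pics/w5c.png',cv2.resize(b[140:290,260:460],None,fx=4,fy=4,interpolation=cv2.INTER_CUBIC))"
```

```text
t 8.225 pos [ 0.6262 -0.0311  0.0858] yaw -39.63018137810987 r 0.09342408279162748 ang -25.426374843627233 in tool x,y from axis 0.09056800629986779 -0.02292362118033851 F [ 3.8124  1.4466 -0.2977] z axis [ 0.0006 -0.0002 -1.    ]
```

View pics/w5c.png

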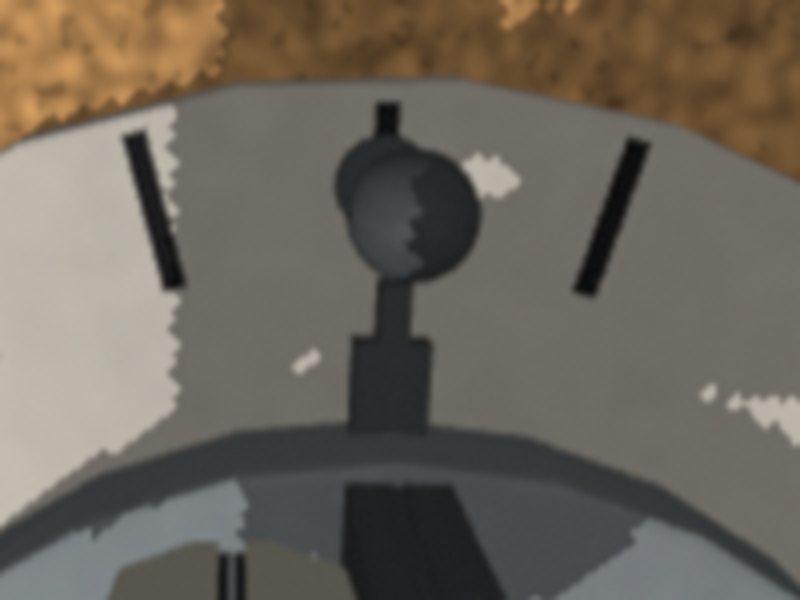

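The pointer tip stays at (394,281) in the tool's view while the marks have moved left (mark end (388,119), ball (415,216)), so the wheel turned.

```bash
python3 w.py "dict(mL=(298.1,192.1,.014),mR=(412.4,194.1,.014),mp=(356.6,169.3,.014),ball=(363.4,193.6,.050),tip=(358.1,210,.028),ptr=(357.7,217.6,.028),blk=(357.1,236.1,.028))"
```

```text
mL [140.3193 -24.7972]
mR [139.5082 -55.1912]
mp [149.9998 -40.0534]
ball [139.7061 -40.0568]
tip [126.6748 -40.1714]
ptr [121.9605 -40.1507]
blk [110.2382 -40.2123]
```

Pointer −40.17° against the pin at −40.05°, which is on target. I back away from the lever, rise, and verify.

Request:
send_rows(
  targets=[
    {"tx": 0,"ty": -0.1,"tz": 0,"ax": 0,"ay": 0,"az": 0},
    {"tx": 0,"ty": -0.3,"tz": 0,"ax": 0,"ay": 0,"az": 0},
    {"tx": 0,"ty": -0.3,"tz": 0,"ax": 0,"ay": 0,"az": 0},
    {"tx": 0,"ty": 0,"tz": -0.5,"ax": 0,"ay": 0,"az": 0},
    {"tx": 0,"ty": 0,"tz": -0.8,"ax": 0,"ay": 0,"az": 0},
    {"tx": 0,"ty": 0,"tz": -0.8,"ax": 0,"ay": 0,"az": 0},
    {"tx": 0,"ty": 0,"tz": -0.8,"ax": 0,"ay": 0,"az": 0},
    {"tx": -0.6,"ty": -0.5,"tz": 0,"ax": 0,"ay": 0,"az": 0},
    {"tx": -0.8,"ty": -0.5,"tz": 0,"ax": 0,"ay": 0,"az": 0},
    {"tx": -0.8,"ty": -0.5,"tz": 0,"ax": 0,"ay": 0,"az": 0},
    {"tx": -0.8,"ty": -0.5,"tz": 0,"ax": 0,"ay": 0,"az": 0},
    {"tx": 0,"ty": 0,"tz": 0,"ax": 0,"ay": 0,"az": 0},
  ],
)

```text
time_s: 9.78
position: [0.5952, 0.1727, 0.2308]
ee_rot: [0.942, -0.337, -0.0, -0.0]
wrist_force: [-0.2, -0.9, -0.2]
width: 0.003
grasp_force: 0.0
```

```bash
python3 st.py; python3 -c "
from h import *
b=env.grab_frame('top'); cv2.imwrite('pics/t6.png',b); a=b[170:320,240:440]; cv2.imwrite('pics/t6c.png',cv2.resize(a,None,fx=4,fy=4,interpolation=cv2.INTER_CUBIC))"
```

```text
t 9.775 pos [0.5952 0.1727 0.2308] yaw -39.33264176573911 r 0.17224231581903812 ang 71.928087229186 in tool x,y from axis -0.062457194264017725 -0.16051948310094016 F [-0.1795 -0.8608 -0.1992] z axis [-0.0006  0.0008 -1.    ]
```

View pics/t6c.png

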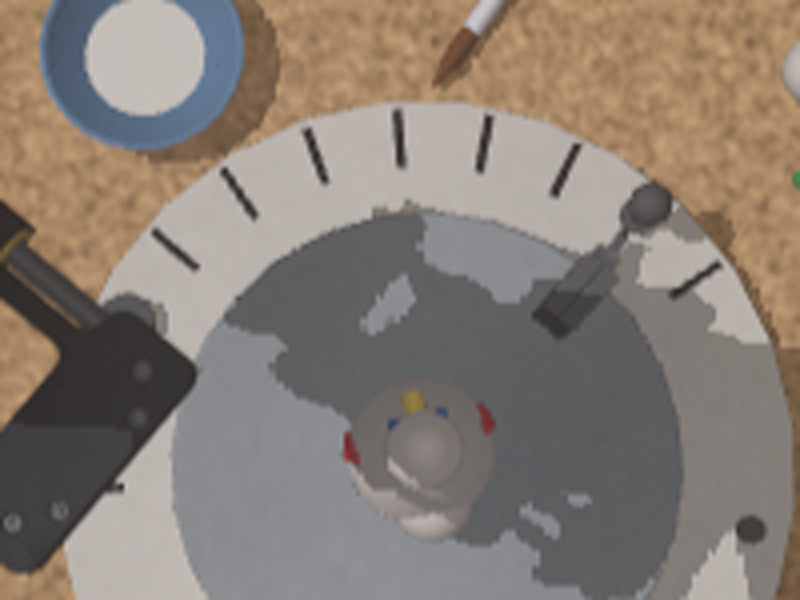

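The top view shows the lever at (580,290) with its pointer leading to the ball pin at (648,205). The bird stands at (425,450), and the gripper is clear at left. I move a little further off and hand in.

Request:
send_rows(
  targets=[
    {"tx": -0.6,"ty": -0.6,"tz": -0.3,"ax": 0,"ay": 0,"az": 0},
    {"tx": -0.4,"ty": -0.6,"tz": -0.3,"ax": 0,"ay": 0,"az": 0},
    {"tx": 0,"ty": 0,"tz": 0,"ax": 0,"ay": 0,"az": 0},
    {"tx": 0,"ty": 0,"tz": 0,"ax": 0,"ay": 0,"az": 0},
  ],
)

```text
time_s: 10.32
position: [0.5966, 0.2456, 0.26]
ee_rot: [0.941, -0.339, -0.0, 0.001]
wrist_force: [-0.4, -0.6, -1.2]
width: 0.008
grasp_force: 0.0
```

```bash
python3 -c "
from rig import env
print(env.sense()['time_s'],env.sign_off())"
```

```text
the job is handed in; nothing more can be done
10.325 None
```

The wheel's pointer is set at the ball-headed pin's mark (about 0.1° off by my last measurement before backing away), the bird is still standing, the arm is clear, and the job was handed in at 10.3 s.

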